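# Turn over the reversible plate on its pin fixture

### The job

The plate on the pin fixture has its smooth side up; turn it over so that its channelled side faces up, and seat it fully home, flat on the same two pins, let go. To change your grip on the way, stand the plate on end in the slotted rack, let go of it there, and take it again from the other side. Leave the other things on the bench where they are.

Things in the scene. Friction and masses are not known exactly. Their poses are not given: they have to be found in the camera images.
- plate_center (a point): Centre (half-way up) of the loose bare aluminium plate, 150 mm long (y), 54 mm wide (x), 14 mm thick (z), about 0.25 kg, gripped by its two long edges (54 mm apart). It starts seated on the fixture. Its +z face is smooth and starts up; its -z face, down at first, has four lands 4 mm high (part of the 14 mm) across the full width, with channels between. It lies flat on either face.
- fixture_seat (a point): Middle of the fixture's top face, on which the plate seats, 40 mm above the bench; z up. Two steel pins, 12 mm wide, 12 mm high, the top 3 mm tapered to 7 mm, stand on it at x = +10 mm, y = +38 and -38 mm (1 mm clearance all round in the plate's holes). A plate that is home has its centre 7 mm above this point, its long axis along y.
- rack_slot (a point): Middle of the slot's floor in the grey steel rack, in which the plate can stand on end; 10 mm above the bench; z up. The slot is 18 mm wide (y), runs along x (64 mm, open at both ends), is 45 mm deep plus a flared mouth up to 57 mm above this point. The plate standing in it has its face normal along y, its centre 75 mm above this point, and can lean a few degrees.
- plate: The same plate and axes; origin at the middle of its channelled face, 7 mm from the centre. Two through holes, 14 mm wide, chamfered 1.5 mm, at x = +10 mm, y = +38 and -38 mm: off the centre line. Turned end over end (half a turn about x) it fits the pins again with no change of yaw; turned about its length it also needs a half turn in yaw, else it rides up on the pins.
- fixture: The same fixture, fixed to the bench; origin under its base, same axes. Steel base 90 x 130 x 10 mm with a grey pedestal 42 mm wide (x), 116 mm long (y): the plate overhangs it by 6 mm at each long edge and 17 mm at each end, with 30 mm free below down to the base. Turned up to 20 degrees either way; fixture and rack may change sides (left, right of the robot).
- rack: The same rack, fixed to the bench, turned up to 18 degrees either way; origin under its foot (80 x 90 x 10 mm), same axes. The walls of the slot are 64 mm wide (x).
- screwdriver: Bystander: screwdriver lying across, just beyond fixture and rack. Origin at its underside (tools: near the middle).
- wrench: Bystander: wrench lying across, beyond fixture and rack. Origin at its underside (tools: near the middle).
- cup: Bystander: white cup, 76 mm wide, 95 mm high, to the left. Origin at its underside (tools: near the middle).
- drink: Bystander: blue drink bottle, 68 mm wide, 190 mm high, to the right. Origin at its underside (tools: near the middle).
- spray: Bystander: can, 56 mm wide, 160 mm high, to the right. Origin at its underside (tools: near the middle).
- tin: Bystander: low tin, 70 mm wide, 50 mm high, beyond on the left. Origin at its underside (tools: near the middle).
- packer: Bystander: wooden block, 90 mm (x) by 28 mm by 25 mm high, between fixture and rack. Origin at its underside (tools: near the middle).
Mind the look-alikes: they are no part of the job. Of the things shaped like the plate, the aluminium one is meant.

How it is judged:
On the way, in this order (a step that is already met when the one before it is completed fails the run):
1. the plate is lifted clear of the pins (z of plate_center in the frame of fixture_seat above 0.03 m), for 0.1 s.
2. the plate stands on end in the rack's slot, let go (horizontal distance between plate_center and rack_slot below 0.035 m and z of plate_center in the frame of rack_slot below 0.085 m and angle between plate_center's own z axis and vertical between 1.3 and 1.84 rad and contact force between plate and the fingers below 0.1 N), for 0.2 s.
At the end, for the whole second after the job is handed in: The plate rests released on the fixture, channelled side up (within 2.4 degrees of level), on both pins: its centre within 3 mm of the seat's middle in plan and within 1.5 mm of its seated height, long axis within 4 degrees of the fixture's, at rest (angle between plate_center's own z axis and vertical above 3.1 rad and horizontal distance between plate_center and fixture_seat below 0.003 m and z of plate_center in the frame of fixture_seat between 0.005 and 0.0085 m and angle between the y axis of plate_center and the y axis of fixture_seat, either way round below 0.07 rad and linear speed of plate below 0.02 m/s and angular speed of plate below 0.1 rad/s); the robot touches nothing.
It fails at once if a bystander (screwdriver, wrench, cup, bottle, can, tin or wooden block) is moved by more than 3 cm (distance of any of screwdriver, wrench, cup, drink, spray, tin, packer from where it was at the start of the episode above 0.03 m).
It also fails if it takes over 64 s, if anything falls off the work surface, if the arm or the gripper's body presses on something with over 40 N, if the wrist force passes 120 N, or if a joint passes its speed limit or range.

### The arm

A 6-joint arm with a two-finger parallel gripper is mounted at the origin on the work surface. World frame = base frame: x ahead of the robot, y to its left, z up, the work surface at z = 0. Lengths are in m, angles in rad, forces in N, time in s.
With the tool pointing down it reaches from about 0.35 to 0.725 m from the base axis. Payload 4.3 kg.
Tool frame: the origin (TCP) lies on the mounting face of the last link; the fingertips stand r.tip_extent ahead of it and the grasp point (between the pads) lies 155 mm ahead of it (r.tip_extent is the distance from the TCP to the fingertips, in m); z points along the fingers, y is the direction in which the jaws open and shut (so a half turn about z gives the same grasp; the last joint's range is limited). The gripper opens to 85 mm and grips with 20 to 120 N. Pads are 22 mm wide; open, the fingers measure 114 mm over their backs; the gripper's body (76 mm by 85 mm) begins 54 mm behind the grasp point. The pads swing forward as they close: fully open they stand 13 mm farther back than shut.
Start: joints at [-1.347, 0.377, 0.081, 1.274, 0, 1.46], TCP at [0.188, -0.543, 0.405] pointing down, gripper open.
Joint ranges: [-2.72, 2.72], [-0.84, 1.66], [-1.02, 1.22], [-1.77, 2.12], [-1.37, 1.28], [-3.14, 3.14]. Speed limits (rad/s): [2.57, 2.57, 3.14, 3.14, 3.14, 3.14].

### API

Orientations are given as a unit quaternion [w, x, y, z].
In Python, from workcell import r, optics gives the robot as it stands.
- The arm moves only by the tool step_arm, never from a script. Its argument "motion" is a list of rows, each a list of 7 numbers: the turn, a rotation vector about the tool's x, y, z in rad, then the shift along the tool's x, y, z in cm, then the finger opening in cm, from 0 to 8.54. In form: [[wx, wy, wz, x, y, z, jaw], ...]. A call has 1 to 20 rows; each row is the pose to reach, as a shift and turn from the pose commanded when the call began, along the tool's axes at that moment; what a row does not reach only later rows make up. A row lasts 1/12 s, in which the tool goes at most 41.7 mm and 7.16 degrees, less where a joint would pass 70% of its speed; a pose out of reach is approached as far as the arm can. A call with a gripper value outside its range is refused whole. The fingers move at their own pace and stop on an object; "newtons" is the grip in N (left out, the last holds). Time passes only in rows, so rows that repeat a pose let the fingers close. It gives the time, the measured TCP pose, the force and the opening at its end, in the units of the state.
- r.state(): the state, without advancing time (a new reading comes with each control period).
- optics.capture(name): name is "side" or "top" or "wrist"; returns a dict with "image" (480x640x3 uint8, blue, green, red), "camera_matrix" (3x3 intrinsics, pixels), "distortion" ([k1, k2, p1, p2, k3] as OpenCV has them; the pictures are not rectified), "eye" and "rotation" of the camera in the world; the wrist camera has in their place "mount" (4x4, takes a point from camera to tool coordinates, whose origin is the TCP and whose axes are the flange's). Camera axes: x right, y up, looking along -z (the intrinsics and any distortion apply to the point x, -y, -z); pixel columns grow to the right and rows downward; lengths in m; the calibration is good to about 2 mm. A picture is of the moment at which its call begins: read the wrist's pose just before it. There is no depth.
- r.close_job(): hands the job in, once; it reports no verdict.
The state is a dict: "time_s": time; "qpos": joint angles; "dq": joint speeds; "tau": joint torques, N m; "tool_pos": TCP position; "tool_rot": TCP orientation; "force": force on the tool from outside, world axes, zero at the start; "ft_torque": the same for the moment, N m; "gripper_width": opening from 0.0 (shut) to 1.0 (fully open).
Only numpy, scipy, OpenCV 4.12 (cv2) and the standard library are available. Lean on these libraries where they do the work, as an engineer would, in place of code of your own. Each camera call takes 0.05 s, during which the arm holds its last target. There are 200 camera calls.

## Working session

There is one attempt and no reset: what is moved stays moved. The work goes in short steps, Python scripts to look and compute and a tool call to move; the robot and the scene stay as the last step left them, time stands still between calls to the robot, and variables do not carry over. Pictures are saved under pics/ and viewed, about 8 in all and at most 12, crops included, and the job is handed in when it is done.

Besides the shell and the picture viewer there is one more tool, called after "Emit:" as a command line: name --pt "numbers of a row" for each row, then --argument value for the rest. step_arm: Moves the arm, as the interface text tells. Its arguments: {"type":"object","properties":{"motion":{"type":"array","items":{"type":"array","items":{"type":"number"}}},"newtons":{"type":"number"}},"required":["motion"]}

```bash
mkdir -p pics; ls; python3 - <<'E'
from workcell import r, optics
import cv2,pickle
print(r.state(), r.tip_extent)
d={}
for n in("top","side"):
    c=optics.capture(n); d[n]=c; cv2.imwrite(f"pics/{n}0.png",c["image"])
    print(n,{k:v for k,v in c.items() if k!="image"})
pickle.dump(d,open("cap0.pkl","wb"))
c=optics.capture("wrist");print(c["mount"],c["camera_matrix"],c["distortion"])
E
```

```text
pics
{'time_s': 0.0, 'qpos': array([-1.34728063e+00,  3.78063899e-01,  7.96084216e-02,  1.27437715e+00,
        4.06241434e-07,  1.46046772e+00]), 'dq': array([ 0.0006599 , -0.00098537,  0.00232211, -0.00033374,  0.0013502 ,
       -0.00111366]), 'tau': array([-1.36026032e-03, -4.63604057e+01,  2.69875109e+01,  2.06706411e-02,
       -3.25637702e-04, -2.27140589e-06]), 'tool_pos': array([ 0.18833699, -0.54295913,  0.40375326]), 'tool_rot': array([-1.01652952e-03,  9.86100305e-01,  1.66147983e-01, -5.73870623e-05]), 'force': array([-0.46732531,  0.66352413, -0.47734791]), 'ft_torque': array([-0.05099049,  0.01133008, -0.01274178]), 'gripper_width': 0.9978656014726436} 0.1734
top {'camera_matrix': array([[625.16528105,   0.        , 316.80812437],
       [  0.        , 625.16528105, 237.78038375],
       [  0.        ,   0.        ,   1.        ]]), 'distortion': array([-0.19809967,  0.        ,  0.        ,  0.        ,  0.        ]), 'eye': array([ 0.37165006, -0.00304179,  1.48098148]), 'rotation': array([-0.69935585, -0.04031226,  0.04426147,  0.71226206])}
side {'camera_matrix': array([[505.1961526 ,   0.        , 323.63496227],
       [  0.        , 505.1961526 , 235.27691747],
       [  0.        ,   0.        ,   1.        ]]), 'distortion': array([0.05071512, 0.        , 0.        , 0.        , 0.        ]), 'eye': array([0.06716029, 0.97691508, 1.05399585]), 'rotation': array([-0.20879762, -0.0876773 ,  0.39425502,  0.89066224])}
[[-2.16938958e-04  9.48337289e-01  3.17263831e-01  8.09118664e-02]
 [ 9.99999917e-01  9.61780286e-05  3.96293926e-04  1.88496788e-03]
 [ 3.45306498e-04  3.17263891e-01 -9.48337231e-01  2.92265770e-02]
 [ 0.00000000e+00  0.00000000e+00  0.00000000e+00  1.00000000e+00]] [[378.94572648   0.         318.43111485]
 [  0.         378.94572648 238.36965813]
 [  0.           0.           1.        ]] [-0.06984206  0.          0.          0.          0.        ]
```

View pics/top0.png

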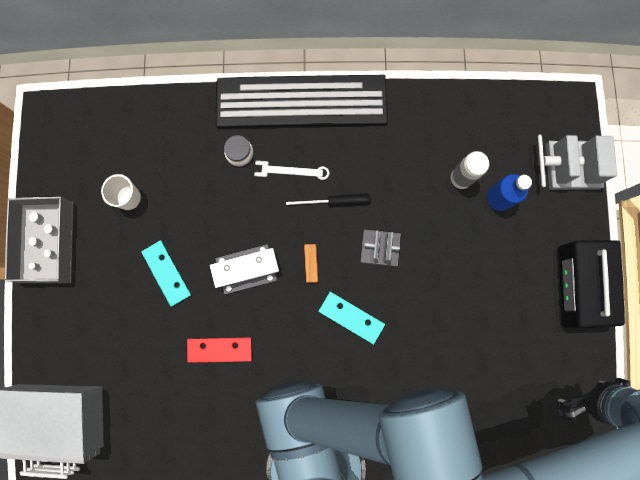

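View pics/side0.png

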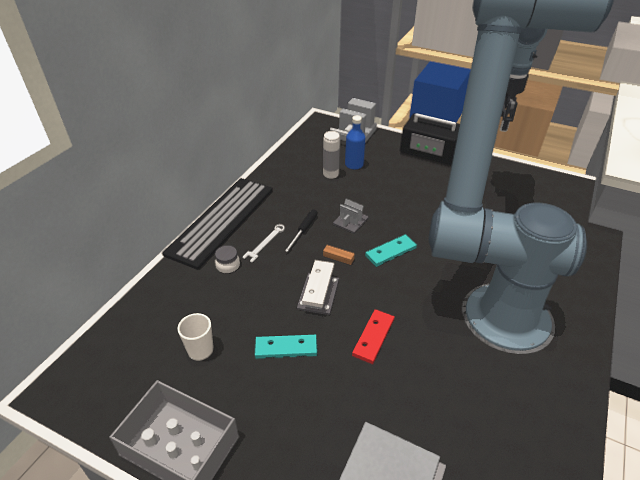

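The top view shows the bright plate at about (245,267), with holes at (227,268) and (259,260) on the far (+x) side. The rack is at (381,248) on the right and the packer at (311,263). The side view agrees.

```bash
cat > h.py <<'E'
import numpy as np, cv2, pickle
from scipy.spatial.transform import Rotation as R
from workcell import r, optics
def quat(q): return R.from_quat([q[1],q[2],q[3],q[0]])
def cam(c):
    """camera rotation and eye in the world"""
    if "mount" in c:
        T=quat(c["tool_rot"]).as_matrix(); M=c["mount"]
        return T@M[:3,:3], T@M[:3,3]+c["tool_pos"]
    return quat(c["rotation"]).as_matrix(), np.array(c["eye"])
def cap(name):
    s=r.state(); c=optics.capture(name)
    if name=="wrist": c["tool_pos"]=s["tool_pos"]; c["tool_rot"]=s["tool_rot"]
    return c
def onplane(c,px,z):
    p=cv2.undistortPoints(np.array(px,float).reshape(-1,1,2),c["camera_matrix"],c["distortion"]).reshape(-1,2)
    Rm,e=cam(c); d=np.c_[p[:,0],-p[:,1],-np.ones(len(p))]@Rm.T
    return e+d*((np.broadcast_to(z,len(p))-e[2])/d[:,2])[:,None]
def project(c,P):
    Rm,e=cam(c); q=(np.atleast_2d(P)-e)@Rm*[1,-1,-1]
    return cv2.projectPoints(q,np.zeros(3),np.zeros(3),c["camera_matrix"],c["distortion"])[0].reshape(-1,2)
def rect(c,mask,z):
    cs,_=cv2.findContours(mask,cv2.RETR_EXTERNAL,cv2.CHAIN_APPROX_NONE)
    k=max(cs,key=cv2.contourArea); P=onplane(c,k.reshape(-1,2),z)[:,:2]
    return cv2.minAreaRect((P*1000).astype(np.float32))
E
python3 - <<'E'
from h import *
d=pickle.load(open("cap0.pkl","rb")); c=d["top"]; im=c["image"]
g=im.min(2); m=np.zeros_like(g); m[235:300,195:295]=(g[235:300,195:295]>170)*255
print("plate",rect(c,m,.054), onplane(c,[[227,268],[259,260]],.054))
print("rack approx",onplane(c,[[362,232],[399,232],[400,265],[361,264]],.01))
print("packer",onplane(c,[[311,263]],.025))
E
```

```text
plate ((481.2801513671875, 157.2010955810547), (63.226375579833984, 151.09320068359375), 14.008570671081543) [[0.47704599 0.19472893 0.054     ]
 [0.49425293 0.12084889 0.054     ]]
rack approx [[ 0.56035266 -0.12052846  0.01      ]
 [ 0.55879689 -0.20894817  0.01      ]
 [ 0.47999199 -0.20870112  0.01      ]
 [ 0.48421151 -0.11612417  0.01      ]]
packer [[0.4875926  0.00184327 0.025     ]]
```

```bash
cat >> h.py <<'E'
def tool(yaw,tilt):
    """jaw axis y along -x of a frame at 'yaw'; tool z down, then tilted by 'tilt' about that frame's x (deg; + points to +y)"""
    B=np.array([[0,-1,0],[1,0,0],[0,0,-1]]).T  # columns below
    B=np.array([[0,1,0],[1,0,0],[0,0,-1]],float)  # tool x=+y, y=+x, z=-z
    return R.from_euler("ZX",[yaw,tilt],degrees=True).as_matrix()@B
def rel(Rt,grasp=None,tcp=None,s=None):
    """turn (rad) and shift (cm) from the present pose to a tool rotation with the grasp point or TCP given"""
    s=s or r.state(); R0=quat(s["tool_rot"]).as_matrix()
    if tcp is None: tcp=np.array(grasp)-.155*Rt[:,2]
    v=R.from_matrix(R0.T@Rt).as_rotvec(); d=R0.T@(np.array(tcp)-s["tool_pos"])*100
    print("turn",v.round(4),"shift",d.round(2),"rows",max(np.linalg.norm(d)/4.17,np.degrees(np.linalg.norm(v))/7.16).round(1))
    return v,d
E
python3 - <<'E'
from h import *
rel(tool(13,0),tcp=[.478,.157,.38])
E
```

```text
turn [-1.2000e-03 -1.2000e-03 -1.4639e+00] shift [ 50.3  -56.65   2.49] rows 18.2
```

Emit:
step_arm --pt "0 0 -1.464 50.3 -56.6 2.5 8.5" --pt "0 0 -1.464 50.3 -56.6 2.5 8.5" --pt "0 0 -1.464 50.3 -56.6 2.5 8.5" --pt "0 0 -1.464 50.3 -56.6 2.5 8.5" --pt "0 0 -1.464 50.3 -56.6 2.5 8.5" --pt "0 0 -1.464 50.3 -56.6 2.5 8.5" --pt "0 0 -1.464 50.3 -56.6 2.5 8.5" --pt "0 0 -1.464 50.3 -56.6 2.5 8.5" --pt "0 0 -1.464 50.3 -56.6 2.5 8.5" --pt "0 0 -1.464 50.3 -56.6 2.5 8.5" --pt "0 0 -1.464 50.3 -56.6 2.5 8.5" --pt "0 0 -1.464 50.3 -56.6 2.5 8.5" --pt "0 0 -1.464 50.3 -56.6 2.5 8.5" --pt "0 0 -1.464 50.3 -56.6 2.5 8.5" --pt "0 0 -1.464 50.3 -56.6 2.5 8.5" --pt "0 0 -1.464 50.3 -56.6 2.5 8.5" --pt "0 0 -1.464 50.3 -56.6 2.5 8.5" --pt "0 0 -1.464 50.3 -56.6 2.5 8.5" --pt "0 0 -1.464 50.3 -56.6 2.5 8.5" --pt "0 0 -1.464 50.3 -56.6 2.5 8.5"

```text
time_s: 1.82
tool_pos: [0.4786, 0.1585, 0.379]
tool_rot: [-0.0, 0.621, 0.784, -0.0]
force: [-0.1, -0.5, -0.7]
gripper_width: 0.999
```

```bash
python3 - <<'E'
from h import *
print(r.state()["qpos"])
c=cap("wrist"); pickle.dump(c,open("w1.pkl","wb")); cv2.imwrite("pics/w1.png",c["image"])
print(project(c,[[.478,.157,.054]]))
E
```

```text
[ 1.93840684e-01  2.43626378e-01 -1.72406407e-01  1.15539513e+00
  1.72260718e-05  1.53327654e+00]
[[318.1265826  217.34968824]]
```

View pics/w1.png

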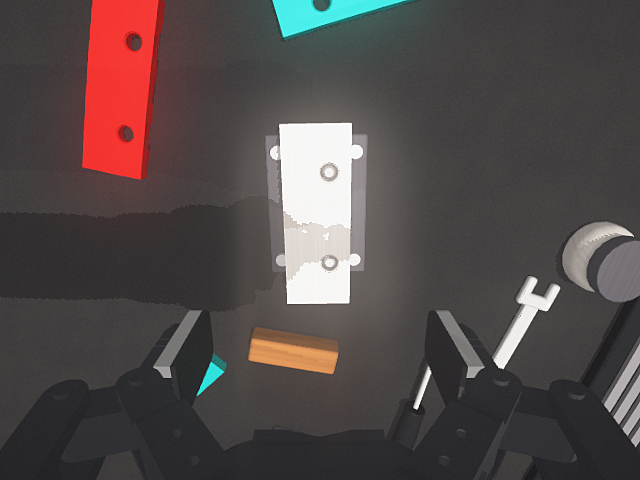

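The plate is at the image centre: corners (279,124), (352,123), (350,303), (287,303). The pins show in the holes at (329,172) and (329,262). Now I'll measure it.

```bash
python3 - <<'E'
from h import *
c=pickle.load(open("w1.pkl","rb")); im=c["image"]
g=cv2.GaussianBlur(im,(3,3),0).min(2)
print(g[240,265:300:3],g[290,270:300:3],g[200,340:375:3])
for th in(120,150):
    m=np.zeros_like(g); m[110:320,278:356]=(g[110:320,278:356]>th)*255
    m=cv2.morphologyEx(m,cv2.MORPH_OPEN,np.ones((15,15)));
    q=rect(c,m,.054); print(th,q)
# corners + pins
P=onplane(c,[[329,172],[329,262]],.052); print(P, np.degrees(np.arctan2(-(P[0]-P[1])[0],(P[0]-P[1])[1])))
print(onplane(c,[[279,124],[352,123],[350,303],[287,303]],.054).round(4))
E
```

```text
[ 77  78  99 106 108 111 121 215 212 211 212 211] [ 81  84  86  88  88  93 250 246 245 245] [246 246 246 250 143 152 148 147 143  99  99  98]
120 ((478.63787841796875, 155.13333129882812), (59.9688606262207, 152.38711547851562), 14.614237785339355)
150 ((478.0067443847656, 154.93685913085938), (57.888362884521484, 151.1011199951172), 13.252592086791992)
[[0.47799001 0.19430132 0.052     ]
 [0.49603832 0.1204829  0.052     ]] 13.739061144972997
[[0.4327 0.2212 0.054 ]
 [0.486  0.2344 0.054 ]
 [0.5229 0.0879 0.054 ]
 [0.4692 0.0753 0.054 ]]
```

```bash
python3 - <<'E'
from h import *
rel(tool(0,0),tcp=[.521,-.163,.37])
E
```

```text
turn [-0.0014  0.0008  0.2293] shift [-32.13  -3.09   0.94] rows 7.7
```

Emit:
step_arm --pt "0 0 0.229 -32.1 -3.1 0.9 8.5" --pt "0 0 0.229 -32.1 -3.1 0.9 8.5" --pt "0 0 0.229 -32.1 -3.1 0.9 8.5" --pt "0 0 0.229 -32.1 -3.1 0.9 8.5" --pt "0 0 0.229 -32.1 -3.1 0.9 8.5" --pt "0 0 0.229 -32.1 -3.1 0.9 8.5" --pt "0 0 0.229 -32.1 -3.1 0.9 8.5" --pt "0 0 0.229 -32.1 -3.1 0.9 8.5" --pt "0 0 0.229 -32.1 -3.1 0.9 8.5" --pt "0 0 0.229 -32.1 -3.1 0.9 8.5" --pt "0 0 0.229 -32.1 -3.1 0.9 8.5"

```text
time_s: 2.78
tool_pos: [0.5189, -0.1641, 0.3707]
tool_rot: [-0.001, 0.709, 0.706, -0.0]
force: [-1.1, -0.1, -0.8]
gripper_width: 0.998
```

```bash
python3 - <<'E'
from h import *
c=cap("wrist"); pickle.dump(c,open("w2.pkl","wb"))
cv2.imwrite("pics/w2.png",cv2.resize(c["image"][110:330,200:440],None,fx=2.5,fy=2.5,interpolation=cv2.INTER_CUBIC))
E
```

```text
(no output)
```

View pics/w2.png

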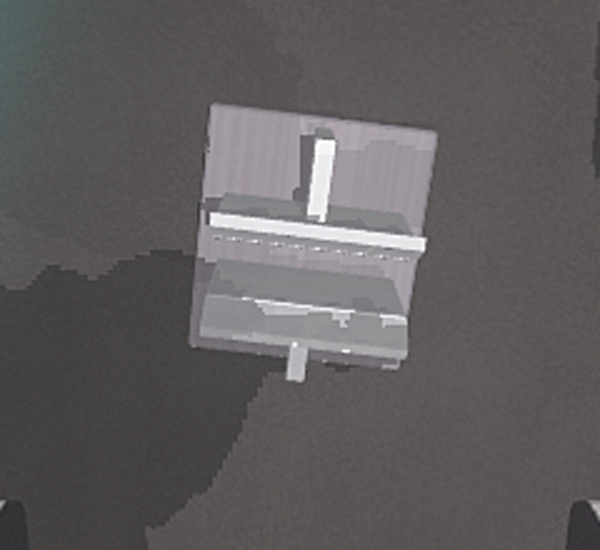

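```bash
python3 - <<'E'
from h import *
c=pickle.load(open("w2.pkl","rb"))
f=lambda a:[[200+u/2.5,110+v/2.5] for u,v in a]
P=onplane(c,f([(211,103),(437,130),(400,370),(190,347)]),.01)[:,:2]; print(P.round(4),P.mean(0))
ang=lambda d:np.degrees(np.arctan2(d[1],d[0])).round(2)
print(ang(P[1]-P[0]),ang(P[2]-P[3]),ang(P[0]-P[3])-90,ang(P[1]-P[2])-90,[np.linalg.norm(P[i]-P[i-1]).round(4) for i in range(4)])
W=onplane(c,f([(207,213),(426,238),(424,250),(211,225)]),.067)[:,:2];print("upper wall top",W.round(4),ang(W[1]-W[0]),ang(W[2]-W[3]))
L=onplane(c,f([(200,335),(406,360)]),.067)[:,:2];print("lower wall",L.round(4),ang(L[1]-L[0]))
L=onplane(c,f([(203,294),(408,320)]),.067)[:,:2];print("lower wall?",L.round(4))
# project slot model
def slot(ctr,yaw):
    A=R.from_euler("Z",yaw,degrees=True).as_matrix()
    pts=[[sx*.032,sy*.009,.055] for sx in(-1,1) for sy in(-1,1)]+[[sx*.032,sy*.009,.01] for sx in(-1,1) for sy in(-1,1)]
    Q=project(c,np.array(pts)@A.T+[*ctr,0]); return ((Q-[200,110])*2.5).round(0)
print(slot(P.mean(0),-6))
E
```

```text
[[ 0.4894 -0.1159]
 [ 0.5675 -0.1254]
 [ 0.5573 -0.2147]
 [ 0.4787 -0.2051]] [ 0.52323829 -0.16527782]
-6.93 -6.91 -6.810000000000002 -6.549999999999997 [np.float64(0.0899), np.float64(0.0787), np.float64(0.0898), np.float64(0.0791)]
upper wall top [[ 0.4923 -0.1424]
 [ 0.5572 -0.1502]
 [ 0.5567 -0.1539]
 [ 0.4934 -0.146 ]] -6.87 -7.08
lower wall [[ 0.4889 -0.1805]
 [ 0.5525 -0.1889]] -7.6
lower wall? [[ 0.4903 -0.1673]
 [ 0.5527 -0.1759]]
[[208. 294.]
 [212. 239.]
 [408. 313.]
 [416. 259.]
 [219. 258.]
 [223. 209.]
 [394. 275.]
 [401. 227.]]
```

```bash
cat >> h.py <<'E'
FIX=np.array([.4775,.1549,.047]); FY=13.9
RACK=np.array([.5232,-.1655,.01]); RY=-6.85
def ydir(a): return np.array([-np.sin(np.radians(a)),np.cos(np.radians(a)),0])
E
python3 - <<'E'
from h import *
g=FIX-.028*ydir(FY); print(g)
rel(tool(FY,40),grasp=g+[0,0,.09])
E
```

```text
[0.48422639 0.12771994 0.047     ]
turn [ 0.0848  0.6939 -0.2355] shift [19.42 -1.14 11.51] rows 5.9
```

Emit:
step_arm --pt "0.085 0.694 -0.2355 19.42 -1.14 8 8.5" --pt "0.085 0.694 -0.2355 19.42 -1.14 8 8.5" --pt "0.085 0.694 -0.2355 19.42 -1.14 8 8.5" --pt "0.085 0.694 -0.2355 19.42 -1.14 8 8.5" --pt "0.085 0.694 -0.2355 19.42 -1.14 8 8.5" --pt "0.085 0.694 -0.2355 19.42 -1.14 11.5 8.5" --pt "0.085 0.694 -0.2355 19.42 -1.14 11.5 8.5" --pt "0.085 0.694 -0.2355 19.42 -1.14 11.5 8.5" --pt "0.085 0.694 -0.2355 19.42 -1.14 11.5 8.5" --pt "0.085 0.694 -0.2355 19.42 -1.14 11.5 8.5" --pt "0.085 0.694 -0.2355 19.42 -1.14 11.5 8.5"

```text
time_s: 3.75
tool_pos: [0.5101, 0.0302, 0.2586]
tool_rot: [-0.266, 0.579, 0.741, 0.212]
force: [-0.0, 1.0, 0.6]
gripper_width: 0.998
```

```bash
python3 - <<'E'
from h import *
s=r.state(); print(s["qpos"].round(3),s["tool_pos"]+.155*quat(s["tool_rot"]).as_matrix()[:,2])
g=FIX-.028*ydir(FY)
rel(tool(FY,40),grasp=g)
c=cap("wrist"); pickle.dump(c,open("w3.pkl","wb"))
cv2.imwrite("pics/w3.png",c["image"])
E
```

```text
[-0.223  0.509 -0.219  1.196  0.611  0.991] [0.48693912 0.12662849 0.13944895]
turn [0.0046 0.0043 0.0037] shift [-5.85 -0.22  7.22] rows 2.2
```

View pics/w3.png

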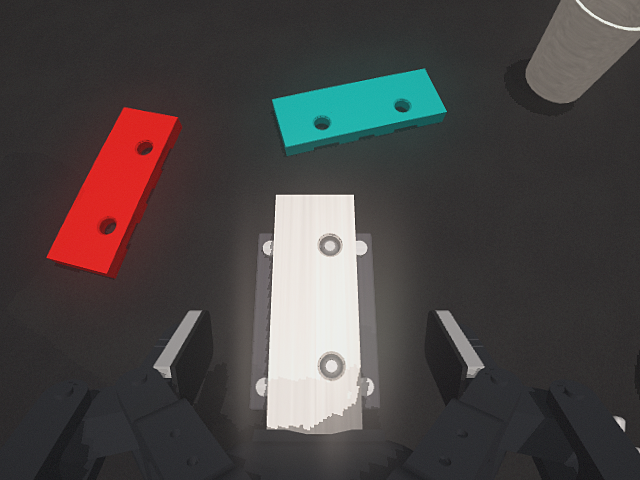

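The plate is centred between the open fingers, with its edges at columns 270–360 and the pads at about 205 and 435. The holes are at (330,245) and (331,366). I'll descend and close.

Emit:
step_arm --pt "0.005 0.004 0.004 -1.5 -0.1 1.8 8.5" --pt "0.005 0.004 0.004 -3 -0.2 3.7 8.5" --pt "0.005 0.004 0.004 -4.4 -0.22 5.4 8.5" --pt "0.005 0.004 0.004 -5.3 -0.22 6.5 8.5" --pt "0.005 0.004 0.004 -5.85 -0.22 7.22 8.5" --pt "0.005 0.004 0.004 -5.85 -0.22 7.22 8.5" --pt "0.005 0.004 0.004 -5.85 -0.22 7.22 8.5" --pt "0.005 0.004 0.004 -5.85 -0.22 7.22 8.5"

```text
time_s: 4.47
tool_pos: [0.5075, 0.0315, 0.1641]
tool_rot: [-0.271, 0.579, 0.739, 0.21]
force: [0.1, 0.1, 0.4]
gripper_width: 0.997
```

```bash
python3 - <<'E'
from h import *
s=r.state(); print(s["tool_pos"]+.155*quat(s["tool_rot"]).as_matrix()[:,2],s["force"])
rel(tool(FY,40),grasp=FIX-.028*ydir(FY))
E
```

```text
[0.48297269 0.12834897 0.04560432] [0.08553889 0.12057986 0.43298958]
turn [-0.0032 -0.0024 -0.0019] shift [ 0.06  0.06 -0.17] rows 0.0
```

Emit:
step_arm --pt "0 0 0 0.06 0.06 -0.1 6.5" --pt "0 0 0 0.06 0.06 -0.1 5.5" --pt "0 0 0 0.06 0.06 -0.1 5.2" --pt "0 0 0 0.06 0.06 -0.1 5" --pt "0 0 0 0.06 0.06 -0.1 4.8" --pt "0 0 0 0.06 0.06 -0.1 4.8" --pt "0 0 0 0.06 0.06 -0.1 4.8" --pt "0 0 0 0.06 0.06 -0.1 4.8" --newtons 70

```text
time_s: 5.13
tool_pos: [0.5081, 0.0314, 0.1651]
tool_rot: [-0.272, 0.579, 0.739, 0.21]
force: [-0.0, -2.7, 5.7]
gripper_width: 0.62
```

```bash
python3 - <<'E'
from h import *
s=r.state(); R0=quat(s["tool_rot"]).as_matrix()
Rp=R.from_euler("Z",FY,degrees=True).as_matrix()
pickle.dump((R0.T@Rp, R0.T@(FIX-s["tool_pos"])),open("grip1.pkl","wb"))
print(s["force"],s["gripper_width"],R0.T@(FIX-s["tool_pos"]), R0.T@[0,0,10])
E
```

```text
[-0.03966777 -2.69716396  5.68822134] 0.6195416884998682 [0.02108486 0.00050611 0.17228137] [ 6.44981728 -0.03790907 -7.64188589]
```

Emit:
step_arm --pt "0 0 0 0 0 0 4.0" --pt "0 0 0 0.6 0 -0.8 4.0" --pt "0 0 0 1.3 0 -1.5 4.0" --pt "0 0 0 2.6 0 -3.1 4.0" --pt "0 0 0 4.5 0 -5.4 4.0" --pt "0 0 0 6.4 0 -7.7 4.0" --pt "0 0 0 8.3 0 -10 4.0" --pt "0 0 0 9 0 -10.7 4.0" --pt "0 0 0 9 0 -10.7 4.0" --pt "0 0 0 9 0 -10.7 4.0"

```text
time_s: 5.97
tool_pos: [0.5081, 0.0316, 0.3035]
tool_rot: [-0.272, 0.579, 0.74, 0.209]
force: [0.4, 0.4, -3.6]
gripper_width: 0.618
```

```bash
cat >> h.py <<'E'
def platerel(gripfile,Rp,ctr):
    Rg,pg=pickle.load(open(gripfile,"rb")); Rt=Rp@Rg.T
    return rel(Rt,tcp=np.array(ctr)-Rt@pg)
def Rz(a): return R.from_euler("Z",a,degrees=True).as_matrix()
def Rx(a): return R.from_euler("X",a,degrees=True).as_matrix()
E
python3 - <<'E'
from h import *
platerel("grip1.pkl",Rz(3)@Rx(-45),[.50,0,.22])
platerel("grip1.pkl",Rz(RY)@Rx(-90),RACK+[0,0,.195])
E
```

```text
turn [-0.0628 -0.7811  0.189 ] shift [ 3.11 -1.73 -9.13] rows 6.5
turn [ 0.029  -1.5495  0.4066] shift [-4.61  0.88 -7.65] rows 12.8
```

Emit:
step_arm --pt "-0.063 -0.781 0.189 3.1 -1.7 -9.1 4.0" --pt "-0.063 -0.781 0.189 3.1 -1.7 -9.1 4.0" --pt "-0.063 -0.781 0.189 3.1 -1.7 -9.1 4.0" --pt "-0.063 -0.781 0.189 3.1 -1.7 -9.1 4.0" --pt "-0.063 -0.781 0.189 3.1 -1.7 -9.1 4.0" --pt "-0.063 -0.781 0.189 3.1 -1.7 -9.1 4.0" --pt "0.029 -1.55 0.407 -4.6 0.9 -7.65 4.0" --pt "0.029 -1.55 0.407 -4.6 0.9 -7.65 4.0" --pt "0.029 -1.55 0.407 -4.6 0.9 -7.65 4.0" --pt "0.029 -1.55 0.407 -4.6 0.9 -7.65 4.0" --pt "0.029 -1.55 0.407 -4.6 0.9 -7.65 4.0" --pt "0.029 -1.55 0.407 -4.6 0.9 -7.65 4.0" --pt "0.029 -1.55 0.407 -4.6 0.9 -7.65 4.0" --pt "0.029 -1.55 0.407 -4.6 0.9 -7.65 4.0" --pt "0.029 -1.55 0.407 -4.6 0.9 -7.65 4.0" --pt "0.029 -1.55 0.407 -4.6 0.9 -7.65 4.0" --pt "0.029 -1.55 0.407 -4.6 0.9 -7.65 4.0" --pt "0.029 -1.55 0.407 -4.6 0.9 -7.65 4.0"

```text
time_s: 7.47
tool_pos: [0.5374, -0.0485, 0.3326]
tool_rot: [0.278, 0.68, 0.6, -0.315]
force: [0.1, 0.2, -2.8]
gripper_width: 0.619
```

```bash
python3 - <<'E'
from h import *
s=r.state(); print(s["qpos"].round(3),s["gripper_width"],s["force"])
platerel("grip1.pkl",Rz(RY)@Rx(-90),RACK+[0,0,.195])
c=cap("side"); cv2.imwrite("pics/s2.png",cv2.resize(c["image"][120:280,260:440],None,fx=3,fy=3,interpolation=cv2.INTER_CUBIC))
w=cap("wrist"); cv2.imwrite("pics/w4.png",w["image"]); pickle.dump((c,w),open("c4.pkl","wb"))
# expected plate axis ends in side picture
Rp=Rz(RY)@Rx(-90); ctr=RACK+[0,0,.195]
for p in ([-.027,.075,-.007],[.027,.075,-.007],[-.027,.075,.007],[.027,-.075,.007]): print(p,(project(c,Rp@p+ctr)-[260,120])*3,project(w,Rp@p+ctr))
E
```

```text
[-0.014  0.432 -0.159  1.109 -0.86   1.741] 0.6190151243023387 [ 0.10993341  0.15854091 -2.79451266]
turn [-0.0012 -0.0022 -0.001 ] shift [ 0.05 -0.02  0.01] rows 0.0
[-0.027, 0.075, -0.007] [[303.69369751 209.52591293]] [[264.84323365 123.81475361]]
[0.027, 0.075, -0.007] [[257.66032988 191.68347238]] [[373.6761123  123.41701652]]
[-0.027, 0.075, 0.007] [[296.69353416 216.62468568]] [[260.81726494 104.35741067]]
[0.027, -0.075, 0.007] [[256.11860196  70.72430547]] [[403.45667632 478.16829199]]
```

View pics/w4.png

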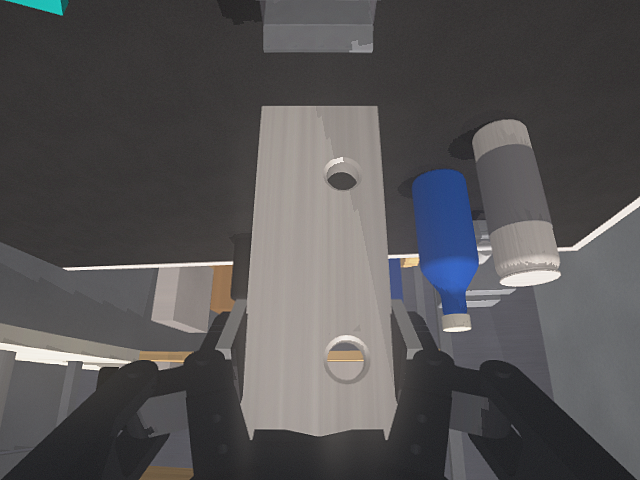

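The held plate's lower edge is at (262,106)–(379,106), where I predicted it, and the rack walls are straight ahead at (320,25). Next I'll lower it.

```bash
python3 - <<'E'
from h import *
for z in(.15,.125,.10,.077): platerel("grip1.pkl",Rz(RY)@Rx(-90),RACK+[0,0,z])
E
```

```text
turn [-0.001  -0.0016 -0.0013] shift [ 3.49 -0.02  2.93] rows 1.1
turn [-0.001  -0.0016 -0.0013] shift [ 5.4  -0.02  4.55] rows 1.7
turn [-0.001  -0.0016 -0.0013] shift [ 7.31 -0.02  6.16] rows 2.3
turn [-0.001  -0.0016 -0.0013] shift [ 9.07 -0.02  7.65] rows 2.8
```

Emit:
step_arm --pt "0 0 0 1.75 0 1.47 4.0" --pt "0 0 0 3.49 0 2.93 4.0" --pt "0 0 0 4.5 0 3.75 4.0" --pt "0 0 0 5.4 0 4.55 4.0" --pt "0 0 0 6.0 0 5.05 4.0" --pt "0 0 0 6.65 0 5.6 4.0" --pt "0 0 0 7.31 0 6.16 4.0" --pt "0 0 0 7.31 0 6.16 4.0" --pt "0 0 0 7.31 0 6.16 4.0"

```text
time_s: 8.32
tool_pos: [0.5374, -0.0481, 0.2367]
tool_rot: [0.278, 0.68, 0.601, -0.316]
force: [-0.0, -0.1, -3.2]
gripper_width: 0.619
```

Emit:
step_arm --pt "0 0 0 0.6 0 0.5 4.0" --pt "0 0 0 1.2 0 1.0 4.0" --pt "0 0 0 1.6 0 1.33 4.0" --pt "0 0 0 1.76 0 1.49 4.0" --pt "0 0 0 1.83 0 1.55 4.0" --pt "0 0 0 1.83 0 1.55 4.0"

```text
time_s: 8.82
tool_pos: [0.5374, -0.048, 0.2144]
tool_rot: [0.28, 0.679, 0.601, -0.317]
force: [-3.5, 4.4, 9.9]
gripper_width: 0.62
```

Emit:
step_arm --pt "0 0 0 -0.1 0 -0.08 4.0" --pt "0 0 0 -0.1 0 -0.08 6.0" --pt "0 0 0 -0.1 0 -0.08 7.0" --pt "0 0 0 -0.1 0 -0.08 8.5" --pt "0 0 0 -0.1 0 -0.08 8.5" --pt "0 0 0 -0.1 0 -0.08 8.5" --pt "0 0 0 -0.1 0 -0.08 8.5" --pt "0 0 0 -0.1 0 -0.08 8.5"

```text
time_s: 9.48
tool_pos: [0.5374, -0.0482, 0.2141]
tool_rot: [0.278, 0.68, 0.6, -0.316]
force: [-0.4, 0.8, -1.3]
gripper_width: 0.995
```

```bash
python3 - <<'E'
from h import *
w=cap("wrist"); c=cap("side"); pickle.dump((c,w),open("c5.pkl","wb"))
a=cv2.resize(c["image"][140:260,290:420],None,fx=3,fy=3,interpolation=cv2.INTER_CUBIC)
b=cv2.resize(w["image"],(480,360)); a=cv2.resize(a,(310,286)); a=cv2.copyMakeBorder(a,0,74,0,0,cv2.BORDER_CONSTANT)
cv2.imwrite("pics/c5.png",np.hstack([b,a])); s=r.state(); print(s["gripper_width"],s["force"])
E
```

```text
0.9959007888453454 [ 0.8533251  -0.93534172 -0.20995969]
```

View pics/c5.png

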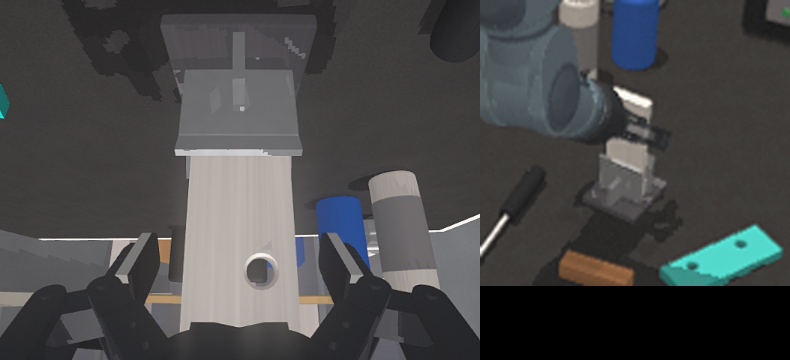

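```bash
python3 - <<'E'
from h import *
c=pickle.load(open("cap0.pkl","rb"))["top"]
print("drink base~",onplane(c,[[497,200]],0.02),"top",onplane(c,[[524,182]],.19),"spray",onplane(c,[[462,180]],.02),onplane(c,[[476,161]],.16))
g=RACK+[0,0,.103]
Z0=quat(r.state()["tool_rot"]).as_matrix()[:,2]
rel(quat(r.state()["tool_rot"]).as_matrix(),tcp=r.state()["tool_pos"]-.12*Z0+[0,0,.06])
rel(tool(RY,0),tcp=[.52,-.15,.43])
T=tool(RY,50); print("pre tcp",g-.205*T[:,2]); rel(T,tcp=g-.205*T[:,2])
E
```

```text
drink base~ [[ 0.63138816 -0.45012474  0.02      ]] top [[ 0.64005625 -0.46128166  0.19      ]] spray [[ 0.68139585 -0.3658752   0.02      ]] [[ 0.69417032 -0.36512114  0.16      ]]
turn [0. 0. 0.] shift [-4.580e+00 -1.000e-02 -1.587e+01] rows 4.0
turn [-0.0031  0.8693 -0.004 ] shift [-23.15  -0.49  -6.05] rows 7.0
pre tcp [ 0.50446987 -0.32141813  0.24477146]
turn [-1.3000e-03  1.7419e+00 -5.4000e-03] shift [-20.11   0.12  19.04] rows 13.9
```

Emit:
step_arm --pt "0 0 0 -1 0 -4 8.5" --pt "0 0 0 -2.2 0 -8 8.5" --pt "0 0 0 -3.4 0 -12 8.5" --pt "0 0 0 -4.6 0 -15.9 8.5" --pt "0 0.869 0 -23.1 -0.5 -6 8.5" --pt "0 0.869 0 -23.1 -0.5 -6 8.5" --pt "0 0.869 0 -23.1 -0.5 -6 8.5" --pt "0 0.869 0 -23.1 -0.5 -6 8.5" --pt "0 0.869 0 -23.1 -0.5 -6 8.5" --pt "0 0.869 0 -23.1 -0.5 -6 8.5" --pt "0 0.869 0 -23.1 -0.5 -6 8.5" --pt "0 0.869 0 -23.1 -0.5 -6 8.5" --pt "0 0.869 0 -23.1 -0.5 -6 8.5"

```text
time_s: 10.67
tool_pos: [0.5197, -0.1509, 0.429]
tool_rot: [0.0, 0.75, 0.661, -0.002]
force: [0.2, 0.2, 0.4]
gripper_width: 0.99
```

```bash
python3 - <<'E'
from h import *
print(r.state()["tool_pos"])
g=RACK+[0,0,.103]
rel(tool(RY,25),tcp=[.508,-.30,.38])
T=tool(RY,50); rel(T,tcp=g-.205*T[:,2])
E
```

```text
[ 0.51970742 -0.15092805  0.42904571]
turn [-4.000e-04  4.395e-01 -6.700e-03] shift [-14.92   0.72   4.95] rows 3.8
turn [ 0.0011  0.8758 -0.0067] shift [-17.05   0.66  18.48] rows 7.0
```

Emit:
step_arm --pt "0 0.44 -0.006 -14.9 0.7 4.9 8.5" --pt "0 0.44 -0.006 -14.9 0.7 4.9 8.5" --pt "0 0.44 -0.006 -14.9 0.7 4.9 8.5" --pt "0 0.44 -0.006 -14.9 0.7 4.9 8.5" --pt "0 0.876 -0.006 -17 0.66 18.5 8.5" --pt "0 0.876 -0.006 -17 0.66 18.5 8.5" --pt "0 0.876 -0.006 -17 0.66 18.5 8.5" --pt "0 0.876 -0.006 -17 0.66 18.5 8.5" --pt "0 0.876 -0.006 -17 0.66 18.5 8.5" --pt "0 0.876 -0.006 -17 0.66 18.5 8.5" --pt "0 0.876 -0.006 -17 0.66 18.5 8.5"

```text
time_s: 11.58
tool_pos: [0.5062, -0.3188, 0.2459]
tool_rot: [-0.28, 0.677, 0.603, 0.316]
force: [0.3, -1.3, 0.2]
gripper_width: 0.994
```

```bash
python3 - <<'E'
from h import *
s=r.state(); print(s["tool_pos"],s["qpos"].round(3))
g=RACK+[0,0,.103]
T=tool(RY,50); rel(T,tcp=g-.155*T[:,2])
w=cap("wrist"); c=cap("side"); pickle.dump((c,w),open("c6.pkl","wb"))
a=cv2.resize(c["image"][150:260,310:400],(310,379),interpolation=cv2.INTER_CUBIC)[:360]
b=cv2.resize(w["image"],(480,360))
cv2.imwrite("pics/c6.png",np.hstack([b,a]))
for lean in(-4,0,4):
  Rp=Rz(RY)@Rx(-90+lean); ctr=RACK+[0,0,.075]
  print(lean,[project(w,Rp@p+ctr).round(0) for p in ([-.027,-.075,-.007],[.027,-.075,-.007],[.01,-.038,-.007])])
E
```

```text
[ 0.50615051 -0.31876663  0.24588037] [-0.806  0.836  0.257  1.638  0.633  0.661]
turn [-0.0003  0.0009  0.0045] shift [-0.26 -0.14  4.85] rows 1.2
-4 [array([[248., 240.]]), array([[383., 241.]]), array([[336., 285.]])]
0 [array([[247., 252.]]), array([[384., 253.]]), array([[336., 291.]])]
4 [array([[246., 265.]]), array([[384., 265.]]), array([[336., 296.]])]
```

View pics/c6.png

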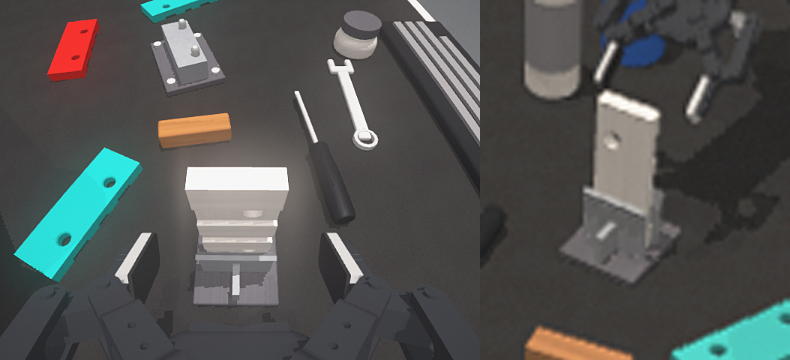

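The plate stands in the slot with its channelled face toward the tool. Its near top edge is at about (249,257)–(383,257) in wrist pixels, a lean of about 1.5°. It is centred between the fingers.

Emit:
step_arm --pt "0 0 0.004 -0.2 -0.14 2 8.5" --pt "0 0 0.004 -0.2 -0.14 4 8.5" --pt "0 0 0.004 -0.2 -0.14 4.7 8.5" --pt "0 0 0.004 -0.2 -0.14 4.7 8.5" --pt "0 0 0.004 -0.2 -0.14 4.7 8.5" --pt "0 0 0.004 -0.2 -0.14 4.7 6.5" --pt "0 0 0.004 -0.2 -0.14 4.7 5.7" --pt "0 0 0.004 -0.2 -0.14 4.7 5.2" --pt "0 0 0.004 -0.2 -0.14 4.7 4.5" --pt "0 0 0.004 -0.2 -0.14 4.7 4" --pt "0 0 0.004 -0.2 -0.14 4.7 4" --pt "0 0 0.004 -0.2 -0.14 4.7 4" --pt "0 0 0.004 -0.2 -0.14 4.7 4" --newtons 70

```text
time_s: 12.77
tool_pos: [0.5082, -0.2855, 0.2137]
tool_rot: [-0.281, 0.679, 0.6, 0.318]
force: [1.1, -1.8, 6.5]
gripper_width: 0.618
```

```bash
python3 - <<'E'
from h import *
s=r.state(); R0=quat(s["tool_rot"]).as_matrix(); print(s["force"],s["gripper_width"],s["tool_pos"])
Rp=Rz(RY)@Rx(-88.5); ctr=RACK+[0,0,.075]
pickle.dump((R0.T@Rp, R0.T@(ctr-s["tool_pos"])),open("grip2.pkl","wb"))
print(R0.T@(ctr-s["tool_pos"]),(R0.T@Rp).round(3), "up12",R0.T@[0,0,12])
E
```

```text
[ 1.09004325 -1.77199334  6.48736859] 0.61752218301993 [ 0.50818147 -0.28552813  0.21365408]
[-0.02128159  0.00020458  0.17530326] [[ 0.002 -0.751  0.661]
 [ 1.     0.    -0.003]
 [ 0.003  0.661  0.751]] up12 [ 9.21365874e+00 -1.43856160e-03 -7.68820463e+00]
```

Emit:
step_arm --pt "0 0 0 0.4 0 -0.3 4" --pt "0 0 0 1.2 0 -1 4" --pt "0 0 0 3 0 -2.5 4" --pt "0 0 0 5 0 -4.2 4" --pt "0 0 0 7.5 0 -6.2 4" --pt "0 0 0 10 0 -8.3 4" --pt "0 0 0 11.5 0 -9.6 4" --pt "0 0 0 11.5 0 -9.6 4" --pt "0 0 0 11.5 0 -9.6 4"

```text
time_s: 13.52
tool_pos: [0.5083, -0.2852, 0.3633]
tool_rot: [-0.28, 0.678, 0.601, 0.317]
force: [-0.7, -0.2, -3.4]
gripper_width: 0.612
```

```bash
python3 - <<'E'
from h import *
s=r.state(); print(s["tool_pos"],s["force"],s["gripper_width"])
w=cap("wrist"); pickle.dump(w,open("c7.pkl","wb")); cv2.imwrite("pics/c7.png",w["image"])
Rg,pg=pickle.load(open("grip2.pkl","rb")); T=quat(s["tool_rot"]).as_matrix()
P=lambda p:(T@(Rg@np.array(p)+pg)+s["tool_pos"])
for n,p in dict(end_l=[-.027,-.075,-.007],end_r=[.027,-.075,-.007],low_l=[-.027,.075,-.007],low_r=[.027,.075,-.007],hole_up=[.01,-.038,-.007],hole_lo=[.01,.038,-.007]).items(): print(n,project(w,P(p)).round(1))
platerel("grip2.pkl",Rz(4)@Rx(-135),[.50,0,.25])
platerel("grip2.pkl",Rz(FY)@Rx(-180),FIX+[0,0,.06])
E
```

```text
[ 0.50829625 -0.28520053  0.36333881] [-0.69579359 -0.15342668 -3.39791958] 0.6115521690944464
end_l [[220.9 308.6]]
end_r [[416.6 308. ]]
low_l [[275.2 390.3]]
low_r [[361.8 389.9]]
hole_up [[346.4 343.4]]
hole_lo [[337.2 379.9]]
turn [ 0.0838 -0.8084 -0.1746] shift [23.64 -4.51 18.26] rows 7.2
turn [ 0.0254 -1.5768 -0.404 ] shift [ 25.09 -13.07  51.49] rows 14.1
```

View pics/c7.png

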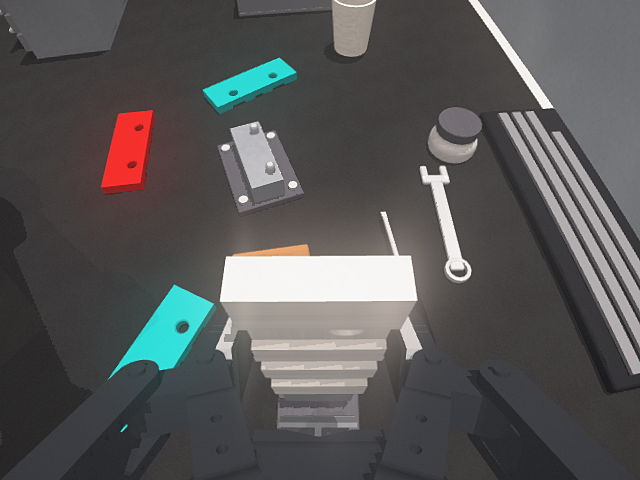

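The end face spans v=257–301, with corners at about (222,257), (413,257), (417,300) and (220,301). The channelled lands are below it. The near edge is about 8 px off the prediction, so I'll solve the plate's pitch and offset in the grip from these corners.

```bash
python3 - <<'E'
from h import *
from scipy.optimize import least_squares
w=pickle.load(open("c7.pkl","rb")); g=w["image"].min(2).astype(int)
for u in(260,320,380):
    col=cv2.GaussianBlur(w["image"].min(2),(1,3),0)[:,u].astype(int); d=np.diff(col); k=np.argsort(-abs(d))[:12]; print(u,sorted((int(i),int(d[i])) for i in k))
for v in(262,296,306):
    d=np.diff(g[v]); k=np.argsort(-abs(d))[:4]; print(v,sorted((int(i),int(d[i])) for i in k))
Rg,pg=pickle.load(open("grip2.pkl","rb")); T=quat(w["tool_rot"]).as_matrix()
obj=np.array([[-.027,-.075,-.007],[.027,-.075,-.007],[-.027,-.075,.007],[.027,-.075,.007]])
def P(x):
    dR=R.from_euler("X",x[0]).as_matrix()
    return (obj@dR.T+np.array([x[1],x[2],x[3]]))@Rg.T+pg
pr=lambda x: project(w,P(x)@T.T+w["tool_pos"])
print(pr(np.zeros(4)).round(1))
obs=np.array([[220,301],[417,300.5],[222.5,257],[413,257]],float)
f=least_squares(lambda x:(pr(x)-obs).ravel(),np.zeros(4)); print("angle deg",np.degrees(f.x[0]),"shift mm (plate axes)",f.x[1:]*1000,f.fun.round(1))
E
```

```text
260 [(123, 27), (124, 39), (125, 44), (126, 29), (185, -50), (186, -27), (255, 54), (256, 55), (300, -32), (301, -47), (349, -35), (360, -26)]
320 [(254, 43), (255, 72), (256, 33), (300, -35), (301, -43), (349, -27), (368, -20), (369, -33), (386, -21), (393, -21), (435, -20), (436, -19)]
380 [(210, 22), (211, 28), (213, -31), (254, 49), (255, 62), (256, 21), (299, -24), (300, -47), (301, -20), (348, -24), (349, -18), (360, -23)]
262 [(224, 189), (411, -134), (467, -95), (624, -93)]
296 [(219, 100), (416, -114), (606, -85), (625, -102)]
306 [(600, 74), (612, -95), (630, -118), (636, 84)]
[[220.9 308.6]
 [416.6 308. ]
 [226.7 263.1]
 [410.5 262.6]]
angle deg -1.34018412728334 shift mm (plate axes) [-0.14829103 -2.67423036 -0.83790694] [-1.6  0.9  1.   0.7  2.2 -0.5 -1.6 -1.1]
```

```bash
python3 - <<'E'
from h import *
Rg,pg=pickle.load(open("grip2.pkl","rb"))
pickle.dump((Rg@Rx(-1.3), pg+Rg@np.array([0,-.0015,-.0004])),open("grip3.pkl","wb"))
platerel("grip3.pkl",Rz(4)@Rx(-135),[.50,0,.25])
platerel("grip3.pkl",Rz(FY)@Rx(-180),FIX+[0,0,.04])
E
```

```text
turn [ 0.0857 -0.7858 -0.1733] shift [23.25 -4.42 17.98] rows 7.1
turn [ 0.0299 -1.5545 -0.4024] shift [ 23.5  -12.91  52.31] rows 14.1
```

Emit:
step_arm --pt "0.086 -0.786 -0.173 23.2 -4.4 18 4" --pt "0.086 -0.786 -0.173 23.2 -4.4 18 4" --pt "0.086 -0.786 -0.173 23.2 -4.4 18 4" --pt "0.086 -0.786 -0.173 23.2 -4.4 18 4" --pt "0.086 -0.786 -0.173 23.2 -4.4 18 4" --pt "0.086 -0.786 -0.173 23.2 -4.4 18 4" --pt "0.086 -0.786 -0.173 23.2 -4.4 18 4" --pt "0.086 -0.786 -0.173 23.2 -4.4 18 4" --pt "0.03 -1.554 -0.402 23.5 -12.9 52.3 4" --pt "0.03 -1.554 -0.402 23.5 -12.9 52.3 4" --pt "0.03 -1.554 -0.402 23.5 -12.9 52.3 4" --pt "0.03 -1.554 -0.402 23.5 -12.9 52.3 4" --pt "0.03 -1.554 -0.402 23.5 -12.9 52.3 4" --pt "0.03 -1.554 -0.402 23.5 -12.9 52.3 4" --pt "0.03 -1.554 -0.402 23.5 -12.9 52.3 4" --pt "0.03 -1.554 -0.402 23.5 -12.9 52.3 4" --pt "0.03 -1.554 -0.402 23.5 -12.9 52.3 4" --pt "0.03 -1.554 -0.402 23.5 -12.9 52.3 4" --pt "0.03 -1.554 -0.402 23.5 -12.9 52.3 4" --pt "0.03 -1.554 -0.402 23.5 -12.9 52.3 4"

```text
time_s: 15.23
tool_pos: [0.4465, 0.278, 0.2075]
tool_rot: [0.269, 0.58, 0.739, -0.21]
force: [0.4, -0.7, -2.2]
gripper_width: 0.616
```

```bash
python3 - <<'E'
from h import *
s=r.state(); print(s["tool_pos"],s["force"],s["gripper_width"],s["qpos"].round(2))
platerel("grip3.pkl",Rz(FY)@Rx(-180),FIX+[0,0,.04])
d=[cap("top"),cap("side"),cap("wrist")]; pickle.dump(d,open("c8.pkl","wb"))
a=cv2.resize(d[0]["image"][225:310,180:310],(520,340),interpolation=cv2.INTER_CUBIC)
b=cv2.resize(d[1]["image"][230:330,280:360],(272,340),interpolation=cv2.INTER_CUBIC)
cv2.imwrite("pics/c8.png",np.hstack([a,b]))
cv2.imwrite("pics/c8w.png",d[2]["image"])
E
```

```text
[0.44650873 0.27803939 0.20750798] [ 0.38360678 -0.71036682 -2.15838856] 0.6156752874717162 [ 0.59  0.59 -0.22  1.04 -0.65  2.02]
turn [-0.0026 -0.001   0.0001] shift [ 0.07 -0.01 -0.01] rows 0.0
```

View pics/c8.png

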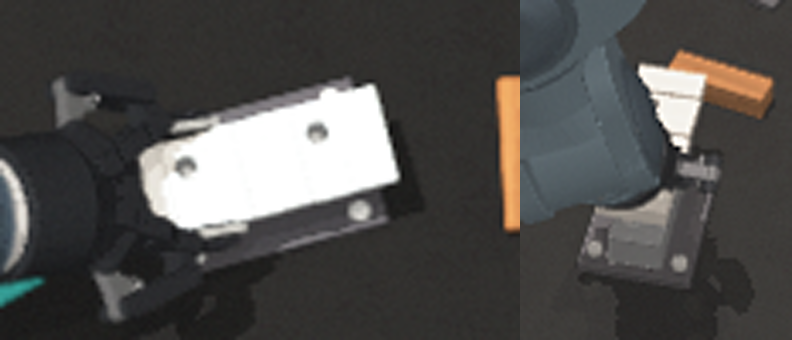

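The channelled face is up over the fixture, aligned, with both holes visible at crop (186,166) and (317,132). I'll compare the hole and right-end positions with the initial seated picture from the same camera.

```bash
python3 - <<'E'
from h import *
c0=pickle.load(open("cap0.pkl","rb"))["top"]; c1=pickle.load(open("c8.pkl","rb"))[0]
def hole(c,u,v):
    b=cv2.resize(c["image"].min(2)[v-6:v+7,u-6:u+7],None,fx=8,fy=8,interpolation=cv2.INTER_CUBIC).astype(float)
    yy,xx=np.mgrid[:104,:104]; wt=np.clip(225-b,0,None)*(np.hypot(xx-52,yy-52)<40)
    return [u-6+(wt*xx).sum()/wt.sum()/8-.44, v-6+(wt*yy).sum()/wt.sum()/8-.44]
def edge_end(c,z,n):
    """right end line: strongest fall along rays parallel to the plate's length, on plane z"""
    g=c["image"].min(2).astype(np.float32); out=[]
    y=ydir(FY); x=np.array([y[1],-y[0],0]); base=np.array([.480,.156,z])
    for k in np.linspace(-.017,.017,9):
        t=np.linspace(-.095,-.055,161); P=base+k*x+t[:,None]*y
        px=project(c,P).astype(np.float32); s=cv2.remap(g,px[:,0].copy(),px[:,1].copy(),cv2.INTER_LINEAR).ravel()
        s=np.convolve(s,np.ones(9)/9,"valid"); out.append(t[4+np.argmax(np.diff(s))])
    return np.round(np.array(out)*1000,1)
h0=[hole(c0,227,268),hole(c0,259,260)]; h1=[hole(c1,180+186//4,225+166//4),hole(c1,180+317//4,225+132//4)]
print(h0,h1)
y=ydir(FY); x=np.array([y[1],-y[0],0])
A=onplane(c0,h0,.054); 
for z in(.092,.094):
    B=onplane(c1,h1,z); print(z,"d along x,y mm",((B-A)@np.c_[x,y]*1000).round(2))
print(np.linalg.norm(A[0]-A[1]),np.linalg.norm(B[0]-B[1]))
print(edge_end(c0,.054,9),edge_end(c1,.094,9))
E
```

```text
[[np.float64(226.18007389162563), np.float64(267.6486814388648)], [np.float64(258.3321686660219), np.float64(258.97192205600936)]] [[np.float64(225.4845502847767), np.float64(265.8717993333734)], [np.float64(258.9066810871765), np.float64(257.33582386603155)]]
0.092 d along x,y mm [[ 0.24 -3.94]
 [-0.81 -4.6 ]]
0.094 d along x,y mm [[ 0.02 -4.17]
 [-1.03 -4.72]]
0.07659093797053272 0.07714038589179147
[-75.8 -74.5 -75.5 -74.5 -75.5 -74.5 -75.2 -74.2 -75. ] [-78.5 -79.2 -78.  -79.2 -78.8 -79.  -79.5 -79.  -80. ]
```

```bash
python3 - <<'E'
from h import *
y=ydir(FY); x=np.array([y[1],-y[0],0])
def rep(n,P): m=P.mean(0)-FIX; print(n,(m@x*1000).round(2)-10,(m@y*1000).round(2))
rep("w1",onplane(pickle.load(open("w1.pkl","rb")),[[329,172],[329,262]],.052))
rep("w3",onplane(pickle.load(open("w3.pkl","rb")),[[330,244],[331,366]],.053))
c7=pickle.load(open("c7.pkl","rb")); rep("c7",onplane(c7,[[253.5,126],[269.5,166]],.052))
rep("top0",onplane(pickle.load(open("cap0.pkl","rb"))["top"],[[226.2,267.65],[258.3,259]],.053))
E
```

```text
w1 -0.16999999999999993 0.13
w3 -0.0600000000000005 0.73
c7 -0.6099999999999994 -1.38
top0 0.6600000000000001 2.23
```

View pics/c8w.png

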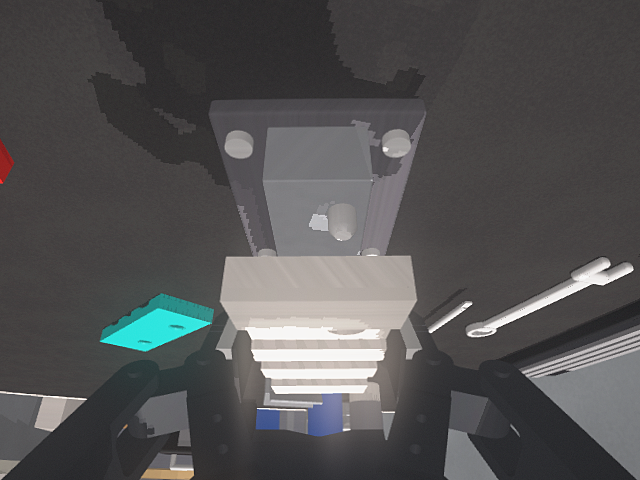

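The wrist view is from the left end and low. It shows the pedestal end edge at v=181, the left pin at (342,222), and the plate's end face at v=257–301.

```bash
python3 - <<'E'
from h import *
c=pickle.load(open("c8.pkl","rb"))[2]
y=ydir(FY); x=np.array([y[1],-y[0],0])
Rm,e=cam(c); print("eye rel",((e-FIX)@np.c_[x,y,[0,0,1]]*1000).round(1))
def rep(n,px,z): m=onplane(c,[px],z)[0]-FIX; print(n,(m@x*1000).round(2),(m@y*1000).round(2))
rep("ped end exp 0,58",[317.5,181],.04)
rep("pin tip",[343,238],.052)
rep("base bolts/edge: base end exp 65",[317,101],.010)
rep("plate low edge exp 75",[318,256],.080); rep("plate up edge exp 75",[318,301],.094)
for n,p in dict(ped=[0,.058,-.007],base=[0,.065,-.037],pin=[.01,.038,.005],pl=[0,.075,.033],pu=[0,.075,.047]).items(): print(n,project(c,FIX+p[0]*x+p[1]*y+[0,0,p[2]]).round(1))
E
```

```text
eye rel [ -0.2 167.6  87.2]
ped end exp 0,58 -0.44 55.95
pin tip 9.97 33.82
base bolts/edge: base end exp 65 -0.48 69.28
plate low edge exp 75 -0.35 69.26
plate up edge exp 75 -0.41 68.71
ped [[318.6 177.5]]
base [[318.2 109.6]]
pin [[343.6 232.6]]
pl [[319.2 246.2]]
pu [[319.5 291.9]]
```

```bash
python3 - <<'E'
from h import *
c=pickle.load(open("c8.pkl","rb"))[2]; g=cv2.GaussianBlur(c["image"],(3,3),0).min(2).astype(int)
y=ydir(FY); x=np.array([y[1],-y[0],0])
for v in(175,178,184): 
    d=np.diff(g[v]); print(v,[(int(i),int(d[i])) for i in range(200,440) if abs(d[i])>8])
for u in(230,300,320,410):
    d=np.diff(g[:,u]); print(u,[(int(i),int(d[i])) for i in range(80,270) if abs(d[i])>8])
s=r.state(); T=quat(c["tool_rot"]).as_matrix(); Rg,pg=pickle.load(open("grip3.pkl","rb"))
for sx in(-1,1): print(project(c,[FIX+sx*.021*x+.058*y-[0,0,.007], FIX+sx*.045*x+.065*y-[0,0,.037],FIX+sx*.045*x+.065*y-[0,0,.047]]).round(1).tolist(),
  project(c,[T@(Rg@np.array([sx*.027,-.075,q])+pg)+c["tool_pos"] for q in(-.007,.007)]).round(1).tolist())
E
```

```text
175 [(226, 9), (227, 10), (261, 9), (262, 19), (263, 9), (377, -14), (378, -11), (390, 10), (391, 11), (406, -9), (407, -17), (408, -14)]
178 [(227, 10), (261, 11), (262, 16), (406, -17), (407, -16)]
184 [(229, 13), (230, 10), (261, 10), (262, 25), (263, 13), (370, -10), (371, -11), (373, 12), (404, -15), (405, -17)]
230 [(99, 11), (130, 17), (131, 27), (132, 19), (154, -19), (155, -32), (156, -22), (254, 10), (255, 35), (256, 38), (257, 10)]
300 [(98, 10), (125, 9), (126, 16), (127, 10), (255, 14), (256, 10)]
320 [(98, 9), (125, 12), (126, 16), (127, 9), (213, 17), (214, 35), (215, 11), (216, -9), (228, -12), (229, -29), (230, -17), (255, 15), (256, 9)]
410 [(98, 9), (136, 10), (140, 9), (141, 11), (142, 13), (143, 13), (148, -9), (254, 18), (255, 23), (256, 9)]
[[263.1, 177.9], [208.0, 111.0], [211.7, 95.3]] [[219.8, 298.8], [226.1, 252.7]]
[[374.2, 177.2], [428.5, 109.8], [424.6, 94.2]] [[423.5, 298.0], [416.4, 252.0]]
```

```bash
python3 - <<'E'
from h import *
for f in("c7.pkl","c8.pkl"):
    c=pickle.load(open(f,"rb")); c=c[2] if isinstance(c,list) else c
    T=quat(c["tool_rot"]).as_matrix(); print(f,c["tool_pos"])
    for g in("grip2.pkl","grip3.pkl"):
        Rg,pg=pickle.load(open(g,"rb")); print(g,pg.round(4),project(c,[T@(Rg@np.array([sx*.027,-.075,q])+pg)+c["tool_pos"] for q in(-.007,.007) for sx in(-1,1)]).round(1).tolist())
for i in range(4):
    s=r.state(); print(s["time_s"],s["tool_pos"],s["tool_rot"])
E
```

```text
c7.pkl [ 0.50829625 -0.28520053  0.36333881]
grip2.pkl [-0.0213  0.0002  0.1753] [[220.9, 308.6], [416.6, 308.0], [226.7, 263.1], [410.5, 262.6]]
grip3.pkl [-0.0204  0.0002  0.174 ] [[220.1, 302.1], [417.4, 301.4], [226.2, 257.1], [410.9, 256.6]]
c8.pkl [0.44715219 0.27781618 0.20876924]
grip2.pkl [-0.0213  0.0002  0.1753] [[220.6, 305.6], [422.7, 304.8], [226.6, 258.9], [415.9, 258.2]]
grip3.pkl [-0.0204  0.0002  0.174 ] [[219.8, 298.8], [423.5, 298.0], [226.1, 252.7], [416.4, 252.0]]
15.3833 [0.44729427 0.27781201 0.20904586] [ 0.26987807  0.58105925  0.73878072 -0.20913874]
15.3833 [0.44729427 0.27781201 0.20904586] [ 0.26987807  0.58105925  0.73878072 -0.20913874]
15.3833 [0.44729427 0.27781201 0.20904586] [ 0.26987807  0.58105925  0.73878072 -0.20913874]
15.3833 [0.44729427 0.27781201 0.20904586] [ 0.26987807  0.58105925  0.73878072 -0.20913874]
```

```bash
python3 - <<'E'
from h import *
for f in("w1.pkl","w2.pkl","w3.pkl","c4.pkl","c6.pkl","c7.pkl","c8.pkl"):
    c=pickle.load(open(f,"rb")); c=c if isinstance(c,dict) else c[-1]
    print(f,c["mount"][:3].ravel().round(4),c["camera_matrix"].ravel()[[0,2,5]].round(2),c["distortion"][0])
d=pickle.load(open("c8.pkl","rb")); e=pickle.load(open("cap0.pkl","rb"))
for n,i in(("top",0),("side",1)): print(n,[ (d[i][k]-e[n][k]).round(4).tolist() for k in("eye","rotation","camera_matrix")])
E
```

```text
w1.pkl [-2.000e-04  9.483e-01  3.174e-01  7.980e-02  1.000e+00  4.000e-04
 -4.000e-04 -6.000e-04 -5.000e-04  3.174e-01 -9.483e-01  2.920e-02] [378.95 318.43 238.37] -0.06984206293554596
w2.pkl [-2.000e-04  9.483e-01  3.173e-01  7.970e-02  1.000e+00  3.000e-04
 -3.000e-04 -2.000e-04 -4.000e-04  3.173e-01 -9.483e-01  2.920e-02] [378.95 318.43 238.37] -0.06984206293554596
w3.pkl [ 2.000e-04  9.483e-01  3.174e-01  8.130e-02  1.000e+00  0.000e+00
 -6.000e-04 -7.000e-04 -5.000e-04  3.174e-01 -9.483e-01  2.830e-02] [378.95 318.43 238.37] -0.06984206293554596
c4.pkl [-4.000e-04  9.483e-01  3.173e-01  7.920e-02  1.000e+00  4.000e-04
  1.000e-04  1.000e-04 -1.000e-04  3.173e-01 -9.483e-01  3.140e-02] [378.95 318.43 238.37] -0.06984206293554596
c6.pkl [ 1.000e-04  9.483e-01  3.173e-01  8.160e-02  1.000e+00  0.000e+00
 -4.000e-04  1.000e-04 -4.000e-04  3.173e-01 -9.483e-01  2.820e-02] [378.95 318.43 238.37] -0.06984206293554596
c7.pkl [ 1.000e-04  9.483e-01  3.173e-01  8.160e-02  1.000e+00  0.000e+00
 -4.000e-04  1.000e-04 -4.000e-04  3.173e-01 -9.483e-01  2.820e-02] [378.95 318.43 238.37] -0.06984206293554596
c8.pkl [-5.000e-04  9.483e-01  3.174e-01  7.920e-02  1.000e+00  6.000e-04
 -1.000e-04 -7.000e-04 -3.000e-04  3.174e-01 -9.483e-01  3.090e-02] [378.95 318.43 238.37] -0.06984206293554596
top [[0.0, 0.0, 0.0], [0.0, 0.0, 0.0, 0.0], [[0.0, 0.0, 0.0], [0.0, 0.0, 0.0], [0.0, 0.0, 0.0]]]
side [[0.0, 0.0, 0.0], [0.0, 0.0, 0.0, 0.0], [[0.0, 0.0, 0.0], [0.0, 0.0, 0.0], [0.0, 0.0, 0.0]]]
```

```bash
python3 - <<'E'
from h import *
A=[];B=[]
for f in("w1.pkl","w2.pkl","w3.pkl","c4.pkl","c6.pkl","c7.pkl","c8.pkl"):
    c=pickle.load(open(f,"rb")); c=c if isinstance(c,dict) else c[-1]
    T=quat(c["tool_rot"]).as_matrix(); A.append(np.c_[np.eye(3),T.T]); B.append(c["mount"][:3,3])
x,res,*_=np.linalg.lstsq(np.vstack(A),np.hstack(B),rcond=None)
print("m",x[:3].round(5),"b",x[3:].round(5),"resid mm",((np.hstack(B)-np.vstack(A)@x)*1000).round(2))
E
```

```text
m [ 0.08175 -0.       0.0308 ] b [-0.00017 -0.00206  0.00157] resid mm [-0.  0. -0.  0. -0. -0.  0.  0. -0. -0. -0. -0. -0. -0. -0.  0. -0. -0.
  0.  0.  0.]
```

The reported wrist mount turns out to be a constant mount plus a fixed world offset b = (-0.2, -2.1, +1.6) mm. I'll use the constant mount and recompute.

```bash
cat >> h.py <<'E'
def fixm(c):
    c["mount"]=c["mount"].copy(); c["mount"][:3,3]=[.08175,0,.0308]; return c
E
python3 - <<'E'
from h import *
ld=lambda f:(lambda c: fixm(c if isinstance(c,dict) else c[-1]))(pickle.load(open(f,"rb")))
y=ydir(FY); x=np.array([y[1],-y[0],0])
def rep(n,P): m=P.mean(0)-FIX; print(n,(m@x*1000).round(2)-10,(m@y*1000).round(2))
rep("w1",onplane(ld("w1.pkl"),[[329,172],[329,262]],.052)); rep("w3",onplane(ld("w3.pkl"),[[330,244],[331,366]],.053)); rep("c7",onplane(ld("c7.pkl"),[[253.5,126],[269.5,166]],.052))
P=onplane(ld("w1.pkl"),[[279,124],[352,123],[350,303],[287,303]],.054)[:,:2]; print("w1 corners",P.mean(0))
f=lambda a:[[200+u/2.5,110+v/2.5] for u,v in a]
print("rack",onplane(ld("w2.pkl"),f([(211,103),(437,130),(400,370),(190,347)]),.01).mean(0))
c=ld("c8.pkl"); T=quat(c["tool_rot"]).as_matrix()
F=FIX+.002*y
print("c8 ped obs 181:",project(c,F+.058*y-[0,0,.007]).round(1),"base bottom obs 98.5",project(c,F+.065*y-[0,0,.047]).round(1))
from scipy.optimize import least_squares
Rg,pg=pickle.load(open("grip3.pkl","rb"))
obj=np.array([[-.027,-.075,-.007],[.027,-.075,-.007],[-.027,-.075,.007],[.027,-.075,.007]])
pr=lambda q:project(c,((obj@R.from_euler("X",q[0]).as_matrix().T+q[1:])@Rg.T+pg)@T.T+c["tool_pos"])
obs=np.array([[219.5,301],[416.9,300.8],[224.8,256],[411,255.5]])
print(pr(np.zeros(4)).round(1).tolist())
s=least_squares(lambda q:(pr(q)-obs).ravel(),np.zeros(4)); print("vs grip3: deg",np.degrees(s.x[0]).round(2),"mm",(s.x[1:]*1000).round(2),s.fun.round(1))
E
```

```text
w1 0.46000000000000085 2.53
w3 0.5399999999999991 2.36
c7 -0.1999999999999993 -1.03
w1 corners [0.47776739 0.15717216]
rack [ 0.52339114 -0.16283575  0.01      ]
c8 ped obs 181: [[316.9 180.6]] base bottom obs 98.5 [[316.6  96.2]]
[[218.3, 307.1], [420.2, 306.3], [224.6, 260.8], [413.4, 260.1]]
vs grip3: deg 1.17 mm [-0.28  1.05  3.63] [-0.3  0.4  0.2 -0.1  0.4 -0.1 -0.3 -0.2]
```

```bash
cat >> h.py <<'E'
FIX=FIX+.0004*np.array([np.cos(np.radians(FY)),np.sin(np.radians(FY)),0])+.0023*ydir(FY)
RACK=np.array([.5234,-.1628,.01])
E
python3 - <<'E'
from h import *
Rg,pg=pickle.load(open("grip3.pkl","rb"))
Rn=Rg@Rx(.6); pn=pg+Rg@np.array([-.0003,.00105,.0029]); pickle.dump((Rn,pn),open("grip4.pkl","wb"))
c=pickle.load(open("c8.pkl","rb"))[2]; T=quat(c["tool_rot"]).as_matrix()
y=ydir(FY); x=np.array([y[1],-y[0],0])
print("plate vs seat mm (expect top: -.5,-4.2)",((T@pn+c["tool_pos"]-FIX)@np.c_[x,y,[0,0,1]]*1000).round(2))
print("rot",R.from_matrix((Rz(FY)@Rx(180)).T@T@Rn).as_rotvec(degrees=True).round(2))
ld=fixm(pickle.load(open("c6.pkl","rb"))[1])
for lean in(-2,0,2,4):
  Rp=Rz(RY)@Rx(-90+lean); print(lean,project(ld,[Rp@p+RACK+[0,0,.075] for p in ([-.027,-.075,-.007],[.027,-.075,-.007],[-.027,-.075,.007])]).round(0).tolist())
for z in(.025,.012,.004,0): platerel("grip4.pkl",Rz(FY)@Rx(180),FIX+[0,0,z])
E
```

```text
plate vs seat mm (expect top: -.5,-4.2) [-0.31 -4.1  38.55]
rot [0.71 0.04 0.15]
-2 [[247.0, 243.0], [383.0, 243.0], [250.0, 214.0]]
0 [[246.0, 249.0], [384.0, 249.0], [250.0, 219.0]]
2 [[246.0, 255.0], [384.0, 256.0], [249.0, 224.0]]
4 [[245.0, 261.0], [385.0, 262.0], [248.0, 230.0]]
turn [-0.001  -0.0125 -0.0031] shift [ 1.42 -0.02  0.82] rows 0.4
turn [-0.001  -0.0125 -0.0031] shift [ 2.26 -0.02  1.82] rows 0.7
turn [-0.001  -0.0125 -0.0031] shift [ 2.77 -0.03  2.43] rows 0.9
turn [-0.001  -0.0125 -0.0031] shift [ 3.03 -0.03  2.74] rows 1.0
```

The corrected estimate gives the plate at (-0.3, -4.1) mm from the seat, against (-0.5, -4.2) from the top camera. They agree, so I'll correct and lower.

Emit:
step_arm --pt "-0.001 -0.0125 -0.003 0.7 0 0.4 4" --pt "-0.001 -0.0125 -0.003 1.42 -0.02 0.82 4" --pt "-0.001 -0.0125 -0.003 1.42 -0.02 0.82 4" --pt "-0.001 -0.0125 -0.003 1.42 -0.02 0.82 4" --pt "-0.001 -0.0125 -0.003 1.42 -0.02 0.82 4" --pt "-0.001 -0.0125 -0.003 1.42 -0.02 0.82 4"

```text
time_s: 15.88
tool_pos: [0.4454, 0.2843, 0.193]
tool_rot: [0.275, 0.578, 0.739, -0.213]
force: [1.0, -0.0, -2.1]
gripper_width: 0.613
```

```bash
python3 - <<'E'
from h import *
print(r.state()["force"])
c=fixm(cap("wrist")); T=quat(c["tool_rot"]).as_matrix(); Rn,pn=pickle.load(open("grip4.pkl","rb"))
y=ydir(FY); x=np.array([y[1],-y[0],0])
print("plate vs seat mm",((T@pn+c["tool_pos"]-FIX)@np.c_[x,y,[0,0,1]]*1000).round(2))
for z in(.012,.004,0,-.001): platerel("grip4.pkl",Rz(FY)@Rx(180),FIX+[0,0,z])
t=cap("top"); pickle.dump(t,open("t9.pkl","wb"))
E
```

```text
[ 0.96188959 -0.0220034  -2.11011705]
plate vs seat mm [ 0.04  1.03 24.46]
turn [0.0009 0.0005 0.0018] shift [0.73 0.01 1.02] rows 0.3
turn [0.0009 0.0005 0.0018] shift [1.25 0.01 1.62] rows 0.5
turn [0.0009 0.0005 0.0018] shift [1.51 0.   1.93] rows 0.6
turn [0.0009 0.0005 0.0018] shift [1.57 0.   2.  ] rows 0.6
```

Emit:
step_arm --pt "0.001 0 0.002 0.35 0 0.5 4" --pt "0.001 0 0.002 0.73 0.01 1.02 4" --pt "0.001 0 0.002 0.73 0.01 1.02 4" --pt "0.001 0 0.002 0.85 0.01 1.17 4" --pt "0.001 0 0.002 1 0.01 1.32 4" --pt "0.001 0 0.002 1 0.01 1.32 4" --pt "0.001 0 0.002 1 0.01 1.32 4"

```text
time_s: 16.57
tool_pos: [0.4457, 0.2833, 0.1763]
tool_rot: [0.275, 0.578, 0.738, -0.213]
force: [-0.3, 0.5, -3.8]
gripper_width: 0.613
```

```bash
python3 - <<'E'
from h import *
s=r.state(); print(s["force"],s["ft_torque"]); T=quat(s["tool_rot"]).as_matrix(); Rn,pn=pickle.load(open("grip4.pkl","rb"))
y=ydir(FY); x=np.array([y[1],-y[0],0])
print("plate vs seat mm",((T@pn+s["tool_pos"]-FIX)@np.c_[x,y,[0,0,1]]*1000).round(2))
for z in(.004,0,-.001): platerel("grip4.pkl",Rz(FY)@Rx(180),FIX+[0,0,z])
E
```

```text
[-0.25458627  0.47088596 -3.76215032] [0.92276759 0.19900757 0.00720323]
plate vs seat mm [-0.18 -0.01  7.72]
turn [-0.0005  0.0007  0.0002] shift [0.23 0.01 0.28] rows 0.1
turn [-0.0005  0.0007  0.0002] shift [0.49 0.01 0.58] rows 0.2
turn [-0.0005  0.0007  0.0002] shift [0.56 0.01 0.66] rows 0.2
```

At 7.7 mm above the seat there is no contact, so the pins are in the holes. Lowering the rest of the way.

Emit:
step_arm --pt "0 0 0 0.13 0 0.15 4" --pt "0 0 0 0.25 0.01 0.3 4" --pt "0 0 0 0.37 0.01 0.44 4" --pt "0 0 0 0.45 0.01 0.53 4" --pt "0 0 0 0.5 0.01 0.59 4" --pt "0 0 0 0.5 0.01 0.59 4"

```text
time_s: 17.07
tool_pos: [0.4458, 0.2833, 0.1686]
tool_rot: [0.275, 0.578, 0.738, -0.213]
force: [-0.0, -1.1, -2.9]
gripper_width: 0.613
```

Emit:
step_arm --pt "0 0 0 0.05 0 0.06 4" --pt "0 0 0 0.08 0 0.1 4" --pt "0 0 0 0.1 0 0.13 4" --pt "0 0 0 0.1 0 0.13 4"

```text
time_s: 17.4
tool_pos: [0.4458, 0.2833, 0.1682]
tool_rot: [0.275, 0.578, 0.738, -0.213]
force: [-4.1, 1.2, 5.4]
gripper_width: 0.611
```

Emit:
step_arm --pt "0 0 0 -0.06 0 -0.07 5" --pt "0 0 0 -0.06 0 -0.07 6" --pt "0 0 0 -0.06 0 -0.07 7.2" --pt "0 0 0 -0.06 0 -0.07 8.5" --pt "0 0 0 -0.06 0 -0.07 8.5" --pt "0 0 0 -0.06 0 -0.07 8.5" --pt "0 0 0 -0.06 0 -0.07 8.5" --pt "0 0 0 -1 0 -1.2 8.5" --pt "0 0 0 -3 0 -4 8.5" --pt "0 0 0 -5 0 -7 8.5" --pt "0 0 0 -6.5 0 -10 8.5" --pt "0 0 0 -6.5 0 -13 8.5" --pt "0 0 0 -6.5 0 -16 8.5" --pt "0 0 0 -6.5 0 -16 8.5"

```text
time_s: 18.57
tool_pos: [0.4325, 0.3394, 0.3353]
tool_rot: [0.276, 0.579, 0.738, -0.209]
force: [-0.1, -0.1, 0.4]
gripper_width: 0.998
```

```bash
python3 - <<'E'
from h import *
t=cap("top"); s=cap("side"); pickle.dump((t,s),open("c10.pkl","wb"))
print(r.state()["tool_pos"])
rel(tool(FY,0),tcp=FIX+[0,0,.33])
E
```

```text
[0.43240815 0.33726232 0.33119373]
turn [ 0.0053  0.7089 -0.0009] shift [-17.07   0.04   8.6 ] rows 5.7
```

Looking from straight above, as at the start.

Emit:
step_arm --pt "0 0.709 0 -17.1 0 8.6 8.5" --pt "0 0.709 0 -17.1 0 8.6 8.5" --pt "0 0.709 0 -17.1 0 8.6 8.5" --pt "0 0.709 0 -17.1 0 8.6 8.5" --pt "0 0.709 0 -17.1 0 8.6 8.5" --pt "0 0.709 0 -17.1 0 8.6 8.5" --pt "0 0.709 0 -17.1 0 8.6 8.5" --pt "0 0.709 0 -17.1 0 8.6 8.5" --pt "0 0.709 0 -17.1 0 8.6 8.5" --pt "0 0.709 0 -17.1 0 8.6 8.5"

```text
time_s: 19.5
tool_pos: [0.4761, 0.157, 0.3759]
tool_rot: [0.001, 0.616, 0.788, -0.0]
force: [-0.9, -0.4, -0.8]
gripper_width: 0.992
```

```bash
python3 - <<'E'
from h import *
s=r.state(); w=fixm(cap("wrist")); pickle.dump(w,open("c11.pkl","wb"))
sd=pickle.load(open("c10.pkl","rb"))[1]["image"]; sd0=pickle.load(open("cap0.pkl","rb"))["side"]["image"]
k=lambda i:cv2.resize(i[250:325,285:350],(208,240),interpolation=cv2.INTER_CUBIC)
cv2.imwrite("pics/c11.png",np.hstack([cv2.resize(w["image"][80:340,200:440],(443,480)),np.vstack([k(sd0),k(sd)])]))
y=ydir(FY); x=np.array([y[1],-y[0],0])
for n,p in dict(c1=[-.027,.075,.007],c2=[.027,.075,.007],c3=[.027,-.075,.007],c4=[-.027,-.075,.007],p1=[.01,.038,.005],p2=[.01,-.038,.005]).items():
    print(n,((project(w,FIX+p[0]*x+p[1]*y+[0,0,p[2]])-[200,80])*443/240).round(1))
E
```

```text
c1 [[153.3  75.9]]
c2 [[288.3  76.1]]
c3 [[277.9 411.4]]
c4 [[162.2 411.3]]
p1 [[244.5 167.5]]
p2 [[242.3 336.3]]
```

View pics/c11.png

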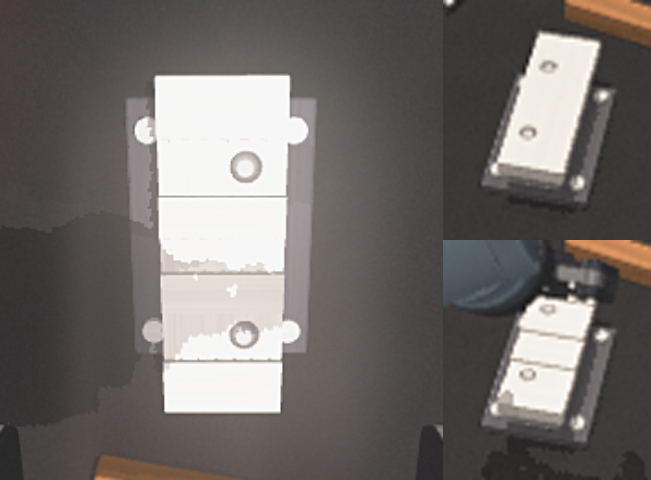

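The channelled face is up. The corners, at crop (155,75), (290,75), (281,412) and (164,412), are within about 2 px of those predicted for a seated plate. Both pins are centred in the holes. The side view looks the same as at the start. Handing in.

```bash
python3 - <<'E'
from workcell import r
s=r.state(); print(s["time_s"],s["force"]); print(r.close_job())
E
```

```text
19.55 [-1.20255456 -0.12541127  0.67764572]
the job is handed in; nothing more can be done
None
```

The plate is turned channelled side up, released on both pins, and the job is handed in at 19.6 s of the 64 s allowed. No verdict was reported.

- **What I did:** I took the plate by its long edges and stood it on end in the rack. I let go there, took it again from the channelled side, finished the half turn end over end and lowered it onto the pins. I pressed down until contact of about 8 N before letting go.
- **Last checks:** From above, the plate's corners were within about 2 px (about 1 mm) of where a fully seated plate should appear. Both pins showed centred in their holes, and the side view looked the same as at the start. The robot was clear above the plate. I did not measure level or height separately.
- **Bystanders:** None were touched in any view I looked at, but I did not measure their positions again at the end.
- **One disagreement on the way:** Over the fixture, the top camera put the plate 4 mm off along its length, while my first wrist-camera estimate disagreed. The wrist calibration carried a fixed offset of about 2.6 mm. With that removed the two agreed within 0.2 mm, and I corrected the position before lowering. One rough sighting of the pins from far off still differed by about 3 mm, and I set it aside.

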